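# Feel and shim the end float of a printer feed-roller shaft

### The job

Check the end float of the feed roller: take the green knob and pull the shaft out until you feel it come up firmly on its stop, then push it in until it is firmly on the other stop, without forcing it. Leave it pushed in and set the thickest of the three slotted spacers that will drop into the gap between the shaft's collar and the white bush, fully down astride the shaft, and let go of it; then pull the knob out firmly against the spacer to check that less than 4.5 mm of float is left, and let go. Leave the other two spacers hanging in their rack and do not disturb the things lying around.

Things in the scene. Friction and masses are not known exactly. Their poses are not given: they have to be found in the camera images.
- unit: Printer feed-roller unit, fixed; mm: steel pan 140 (x) x 258 (y), side plates 130 wide, 74 high, 4 thick at y = +-127, motor at the +y end. Origin: centre of the underside; y runs along the shaft from the green knob (-y end) to the gear (+y end), z up. Shaft axis at x = 0, z = 60. A flat ledge under the gap, top at z = 47, runs from the -y plate to y = -99.
- shaft: Roller shaft, 10 mm dia, three tyres 28 dia, green knob at -y, gear at +y, two dark collars 22 dia x 12. Slides along its axis only, does not turn, 1.2 N friction. Frame as the unit's when fully in. In (+y): far collar meets the far bush; out (-y): near collar meets the white bush (24 dia) in the -y plate. Stops give tenths of a mm; press 4 to 8 N, over 25 N on stop or spacer does damage.
- shaft_slide (a joint): Axial position of the shaft in m: 0 = fully in on its far stop, growing as the knob is pulled out (towards unit -y), up to the float. The white bush is pressed in to an unknown depth, so the float without spacer is anything from 6 to 14 mm.
- knob (a point): Middle of the green knob (36 mm dia, 24 long), on the shaft axis; moves with the shaft (178 mm from the unit's origin towards -y when fully in). Grip it from above across its diameter, fingers closing along the unit's x.
- seat (a point): Point of the unit on the shaft axis where the near collar's bush-side face is when the shaft is fully in (unit y = -109 mm, z = 60), axes as the unit's. The gap runs from here towards -y to the white bush. A seated spacer of thickness T has its origin at least T/2 towards -y from here, at the same height, feet on the ledge.
- rack: Grey sheet-metal trough for the spacers, fixed, base 70 x 130 mm, walls 3.5 thick, rims 40 above the table, 28 wide inside, long way along its y. Origin: centre of the underside. The spacers hang in it about 36 apart along its y, their thickness along y, shoulders on the rims: keep fingertips above the rims.
- spacer4: Yellow slotted spacer, 4 mm thick. Grip head 36 wide (x) x 10 thick x 22 tall on a 26 wide fork. Origin: mid-slot, on the shaft axis when seated; x across width, y through thickness, z up. Rounded feet at z -13, slot 13 wide open downwards, crown z +6.5, shoulders z +20, top z +42. 30 g. Starts hung in the rack by its shoulders, origin 20 above the table, places mixed. Grip the head across x.
- spacer7: Blue slotted spacer, 7 mm thick. Grip head 36 wide (x) x 10 thick x 22 tall on a 26 wide fork. Origin: mid-slot, on the shaft axis when seated; x across width, y through thickness, z up. Rounded feet at z -13, slot 13 wide open downwards, crown z +6.5, shoulders z +20, top z +42. 30 g. Starts hung in the rack by its shoulders, origin 20 above the table, places mixed. Grip the head across x.
- spacer10: Red slotted spacer, 10 mm thick. Grip head 36 wide (x) x 10 thick x 22 tall on a 26 wide fork. Origin: mid-slot, on the shaft axis when seated; x across width, y through thickness, z up. Rounded feet at z -13, slot 13 wide open downwards, crown z +6.5, shoulders z +20, top z +42. 30 g. Starts hung in the rack by its shoulders, origin 20 above the table, places mixed. Grip the head across x.
- drive: Bare hard drive lying flat, 102 x 147 x 26 mm. Origin: centre of its underside. Bystander.
- screwdriver: Red-handled screwdriver, 200 mm long, lying on the bench. Bystander.
- cleaner: White bottle of cleaner, 60 mm dia, 160 mm tall, red cap. Origin: centre of its base. Bystander.
- bin: Blue open bin, 100 x 120 x 65 mm. Origin: centre of its underside. Bystander.
There are look-alikes about, which are no part of the job. What is shaped like the rack but blue is not meant.

How it is judged:
By the outcome, as a careful person would: the job done as asked, in the order asked, and still so for the second after the job is handed in, with the robot touching nothing.
It also fails if it takes over 67 s, if anything falls off the work surface, if the arm or the gripper's body presses on something with over 40 N, if the wrist force passes 120 N, or if a joint passes its speed limit or range.

### The arm

A 6-joint arm with a two-finger parallel gripper is mounted at the origin on the work surface. World frame = base frame: x ahead of the robot, y to its left, z up, the work surface at z = 0. Lengths are in m, angles in rad, forces in N, time in s.
With the tool pointing down it reaches from about 0.275 to 0.725 m from the base axis. Payload 5.6 kg.
Tool frame: the origin (TCP) lies on the centre line of the jaws, within the pads' length; the fingertips stand 25 mm ahead of it and the grasp point (between the pads) lies 6 mm ahead of it (robot.nose_length is the distance from the TCP to the fingertips, in m); z points along the fingers, y is the line along which they close (so a half turn about z gives the same grasp; the last joint's range is limited). The gripper opens to 85 mm and grips with 20 to 120 N. Pads are 22 mm wide; open, the fingers measure 114 mm over their backs; the gripper's body (76 mm by 85 mm) begins 54 mm behind the grasp point. The pads swing forward as they close: fully open they stand 13 mm farther back than shut.
Start: joints at [1.391, 0.255, 0.108, 0, -1.424, -0.285], TCP at [0.247, 0.492, 0.256] pointing down, gripper open.
Joint ranges: [-2.95, 2.95], [-1.21, 1.97], [-1.09, 1.5], [-2.87, 1.71], [-2.94, -0.07], [-3.05, 3.05]. Speed limits (rad/s): [2.57, 2.57, 3.14, 3.14, 3.14, 3.14].

### API

Orientations are given as [roll, pitch, yaw] about the fixed x, y, z axes, in that order (R = Rz(yaw) Ry(pitch) Rx(roll)).
In Python, from plant import robot, read_camera, camera_params gives the robot as it stands.
- The arm moves only by the shell command python3 -m pendant 'ROWS'. ROWS is JSON, a list of rows, each a list of 5 numbers: the opening, from 0 (shut) to 1 (fully open), then the shift along the tool's x, y, z in mm, then the turn about the tool's z in rad. A call has 1 to 8 rows; each row shifts and turns the commanded pose from where the row before left it, along the tool's axes as they then stand; what a row does not reach is not made up. A row lasts 1/8 s, in which the tool goes at most 62.5 mm and 10.7 degrees, less where a joint would pass 70% of its speed; a pose out of reach is approached as far as the arm can. A call is refused whole if a number of a shift passes 62.5 or a number of a turn 0.188, either way. A call with a gripper value outside its range is refused whole. The fingers move at their own pace and stop on an object; the grip force is fixed at half the most. Time passes only in rows, so rows that do not move let the fingers close. It gives the time, the measured TCP pose, the force, the opening and the grip force at its end, in the units of the state.
- robot.sense(): the state, without advancing time (a new reading comes with each control period).
- read_camera(name): name is "side" or "top"; returns the picture (480x640x3 uint8, red, green, blue); there is no depth.
- camera_params(name): a dict with "fx", "fy", "cx", "cy" (pixels), "rvec" (rotation vector, rad) and "tvec" (3), from world to camera coordinates, as OpenCV has them. Camera axes: x right, y down, z forward; pixel columns grow to the right and rows downward; lengths in m; the calibration is good to about 2 mm. A picture is of the moment at which its call begins. camera_params takes no time and is no camera call.
- robot.close_job(): hands the job in; it is judged then, once.
The state is a dict: "t": time; "joint_positions": joint angles; "qd": joint speeds; "joint_torque": joint torques, N m; "ee_pos": TCP position; "ee_rot": TCP orientation; "force": force on the tool from outside, world axes, zero at the start; "wrist_torque": the same for the moment, N m; "finger_gap": opening from 0.0 (shut) to 1.0 (fully open); "grip_force": force on a finger pad.
Only numpy, scipy, OpenCV 4.12 (cv2) and the standard library are available. Lean on these libraries where they do the work, as an engineer would, in place of code of your own. Each camera call takes 0.05 s, during which the arm holds its last target. There are 200 camera calls.

## Working session

There is one attempt and no reset: what is moved stays moved. The work goes in short steps, Python scripts to look and compute and a shell command to move; the robot and the scene stay as the last step left them, time stands still between calls to the robot, and variables do not carry over. Pictures are saved under pics/ and viewed, at most 10 in all, crops included, and the job is handed in when it is done.

```bash
ls; mkdir -p pics; python3 - <<'E'
from plant import robot, read_camera, camera_params
import cv2
for n in("top","side"):
    cv2.imwrite(f"pics/{n}0.png",read_camera(n)[:,:,::-1]); print(n,camera_params(n))
print(robot.sense(), robot.nose_length)
E
```

```text
pics
top {'fx': 528.479507527163, 'fy': 528.479507527163, 'cx': 323.82923143222837, 'cy': 235.96235700093445, 'rvec': array([ 2.16962425, -2.21693729,  0.05243872]), 'tvec': array([0.02633157, 0.55866135, 1.2325495 ])}
side {'fx': 589.9752636566535, 'fy': 589.9752636566535, 'cx': 313.98887709261413, 'cy': 236.98610407569913, 'rvec': array([ 2.06673989, -0.18160251,  0.10527811]), 'tvec': array([-0.56238142,  0.1371139 ,  1.0758056 ])}
{'t': 0.1, 'joint_positions': array([ 1.39058812e+00,  2.55698026e-01,  1.07154604e-01, -3.93362126e-04,
       -1.42388504e+00, -2.84602498e-01]), 'qd': array([ 0.0009717 , -0.0018422 ,  0.00238415,  0.00241325, -0.00050509,
       -0.00023769]), 'joint_torque': array([-2.74321988e-03, -3.87603951e+01,  2.38473469e+01,  5.37792295e+00,
       -3.79964156e-03, -1.34290627e-06]), 'ee_pos': array([0.24632091, 0.49133017, 0.25549338]), 'ee_rot': array([ 3.13991693e+00, -8.48870619e-05, -4.64868533e-01]), 'force': array([ 0.02419561, -0.74187553,  0.71853432]), 'wrist_torque': array([ 0.0160615 , -0.00828692,  0.00258554]), 'grip_force': 0.0, 'finger_gap': 1.0011619903526723} 0.025
```

View pics/top0.png

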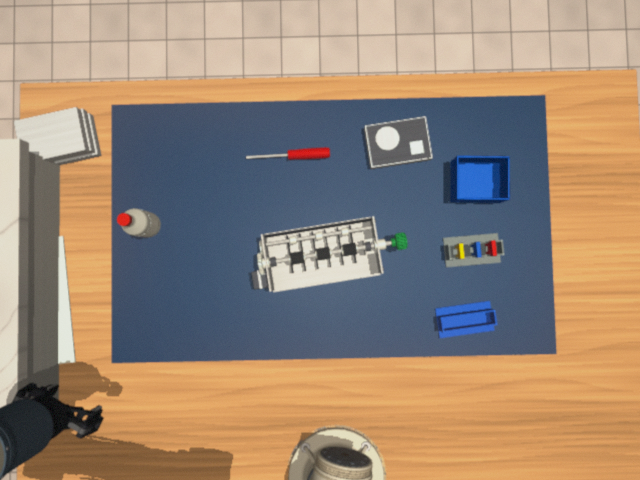

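View pics/side0.png

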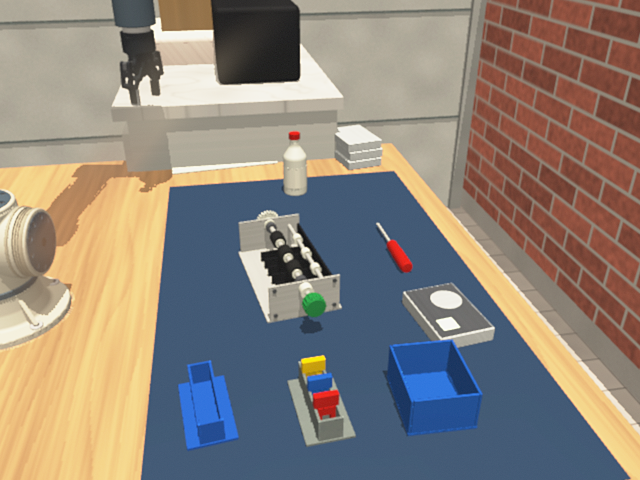

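The unit is at top (320,255), with its green knob at (400,242). Candidates for the rack are the grey trough at top (473,250) and side (320,400), and the blue trough at top (466,319) and side (207,405), which is a look-alike. I choose the grey one: yellow, blue and red spacers hang in it at columns 461, 478 and 492. The other red and blue things, the screwdriver at (310,154) and the bin at (480,180), are bystanders.

```bash
cat > h.py <<'E'
import cv2, numpy as np
from plant import robot, read_camera, camera_params
def cam(n):
    p=camera_params(n); K=np.array([[p['fx'],0,p['cx']],[0,p['fy'],p['cy']],[0,0,1.]])
    R=cv2.Rodrigues(p['rvec'])[0]; t=np.array(p['tvec']); return K,R,t
def ray(n,uv,z):
    K,R,t=cam(n); d=R.T@np.linalg.solve(K,[uv[0],uv[1],1.]); c=-R.T@t
    return c+d*(z-c[2])/d[2]
def tri(a,b):
    P=[]
    for n in("top","side"):
        K,R,t=cam(n); P.append(K@np.c_[R,t])
    X=cv2.triangulatePoints(P[0],P[1],np.array(a,float).reshape(2,1),np.array(b,float).reshape(2,1))[:,0]; return X[:3]/X[3]
def proj(n,X):
    K,R,t=cam(n); q=K@(R@np.asarray(X,float)+t); return q[:2]/q[2]
def mask(im,col):
    h=cv2.cvtColor(im,cv2.COLOR_RGB2HSV); H,S,V=[h[:,:,i].astype(int) for i in range(3)]
    m={'green':(H>45)&(H<80)&(S>120),'yellow':(H>20)&(H<35)&(S>170)&(V>80),'blue':(H>100)&(H<120)&(S>150)&(V>110),'red':((H<6)|(H>174))&(S>170)&(V>70)}[col]
    return m.astype(np.uint8)
def blob(im,col,box):
    m=mask(im,col); k=np.zeros_like(m); x0,y0,x1,y1=box; k[y0:y1,x0:x1]=1; m&=k
    n,l,s,c=cv2.connectedComponentsWithStats(m); i=1+np.argmax(s[1:,4]); return c[i],s[i],(l==i).astype(np.uint8)
E
python3 - <<'E'
from h import *
np.set_printoptions(precision=4,suppress=True)
T=read_camera("top");S=read_camera("side")
B={'green':((380,225,420,260),(295,285,330,325)),'yellow':((440,230,510,270),(290,345,350,450)),'blue':((440,238,510,262),(300,368,340,395)),'red':((440,230,510,270),(300,385,345,450))}
for c,(a,b) in B.items():
    p,s,_=blob(T,c,a);q,r,_=blob(S,c,b)
    print(c,p,s,q,r,'tri',tri(p,q),'z31',ray('top',p,.04 if c!='green' else .06))
print('axes top cam pos',[ -cam(n)[1].T@cam(n)[2] for n in('top','side')])
print(tri((261,234),(240,230)),tri((375,217),(300,216)))
def up(im,b,f): x0,y0,x1,y1=b; return cv2.resize(im[y0:y1,x0:x1,::-1],None,fx=f,fy=f,interpolation=cv2.INTER_CUBIC)
a=up(T,(240,205,520,285),2.85);b=up(S,(225,200,365,450),1.4)
cv2.imwrite('pics/t1.png',a)
b1=up(S,(225,195,355,325),3);b2=up(S,(280,345,365,445),3.9)
b2=cv2.resize(b2,(332,390)); cv2.imwrite('pics/s1.png',np.hstack([b1,b2]))
E
```

```text
green [399.3868 240.8066] [391 232  16  18 212] [313.6745 304.4543] [302 293  24  24 427] tri [ 0.5425 -0.1573  0.0593] z31 [ 0.542  -0.1572  0.06  ]
yellow [460.6494 250.8442] [458 244   6  15  77] [312.8883 365.1117] [301 356  24  20 376] tri [ 0.5168 -0.2976  0.0511] z31 [ 0.5166 -0.3004  0.04  ]
blue [478.0484 249.1935] [476 242   5  15  62] [319.6152 382.267 ] [308 372  25  21 382] tri [ 0.5196 -0.337   0.0528] z31 [ 0.5195 -0.3406  0.04  ]
red [492.24 247.84] [487 241  10  15 100] [325.839  402.3504] [313 390  26  29 528] tri [ 0.5221 -0.3712  0.047 ] z31 [ 0.5219 -0.3734  0.04  ]
axes top cam pos [array([0.4947, 0.0102, 1.2598]), array([ 0.4027, -0.9614,  0.6372])]
[0.496  0.1592 0.0484] [ 0.5565 -0.0877  0.1937]
```

View pics/t1.png

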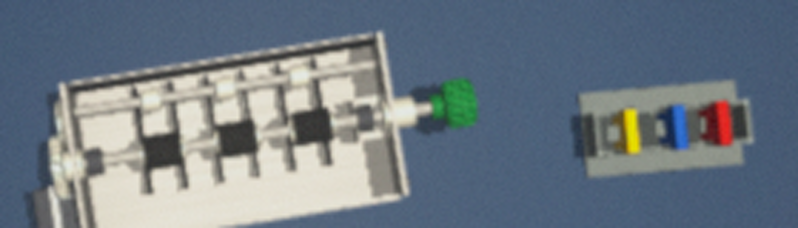

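View pics/s1.png

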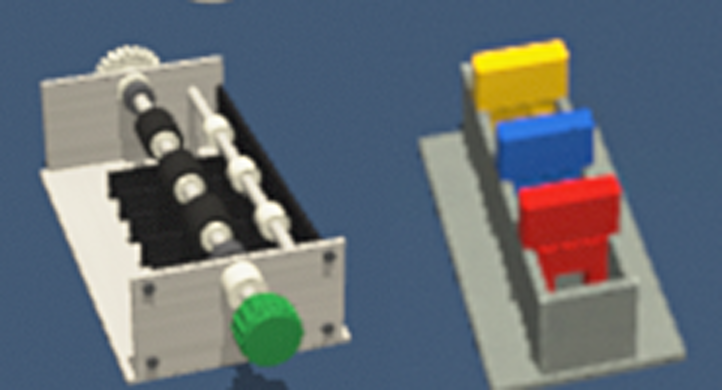

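The crops confirm the grey trough with yellow, blue and red heads, and the green knob in front of the white bush. Next I fit the shaft axis and the rack line.

```bash
cat >> h.py <<'E'
def plan(target,yaw):
    s=robot.sense(); y=s['ee_rot'][2]; d=np.array(target)-s['ee_pos']
    c,n=np.cos(y),np.sin(y); t=[c*d[0]+n*d[1], n*d[0]-c*d[1], -d[2]]
    print('tool shift mm',np.round(np.array(t)*1e3,1),'turn',round((y-yaw+np.pi/2)%np.pi-np.pi/2,3))
E
python3 - <<'E'
from h import *
np.set_printoptions(precision=4,suppress=True)
T=read_camera("top");S=read_camera("side")
g=T.max(2).astype(int)
m=((g<55)).astype(np.uint8); k=np.zeros_like(m);k[238:270,285:362]=1;m&=k
n,l,s,c=cv2.connectedComponentsWithStats(m)
pts=[]
for i in range(1,n):
    if s[i,4]>60: p=ray('top',c[i],.072);print('tyre',c[i],s[i],p);pts.append(p[:2])
p=ray('top',(399.4,240.8),.066)[:2];print('knob',p)
pts=np.array(pts+[p]); d=cv2.fitLine(pts.astype(np.float32),cv2.DIST_L2,0,.01,.01).ravel();print('axis',d,'psi deg',np.degrees(np.arctan2(-d[0],d[1])))
sp=np.array([[.5168,-.2976],[.5196,-.337],[.5221,-.3712]],np.float32);r=cv2.fitLine(sp,2,0,.01,.01).ravel();print('rack psi',np.degrees(np.arctan2(-r[0],r[1])))
# near plate top edge, pan edges: crop corners
f=lambda u,v:(240+u/2.85,205+v/2.85)
for q in [(380,34),(407,193),(63,84)]: print('plate',ray('top',f(*q),.074))
for q in [(581,96),(735,82),(743,160),(588,177)]: print('rackbase',ray('top',f(*q),.002))
E
```

```text
knob [ 0.5418 -0.1564]
axis [ 0.9876 -0.1573  0.5418 -0.1564] psi deg -99.04848
rack psi -175.88249
plate [ 0.5965 -0.0982  0.074 ]
plate [ 0.4708 -0.1161  0.074 ]
plate [0.5624 0.1528 0.074 ]
rackbase [ 0.5471 -0.2712  0.002 ]
rackbase [ 0.556 -0.4    0.002]
rackbase [ 0.4908 -0.4042  0.002 ]
rackbase [ 0.4794 -0.2748  0.002 ]
```

```bash
python3 - <<'E'
from h import *
np.set_printoptions(precision=4,suppress=True)
T=read_camera("top")
g=T.max(2).astype(int)
k=np.zeros(g.shape,np.uint8);
pts=[]
for u,v in [(297,258),(323,254),(349.5,249.6)]:
    x0,y0=int(u)-10,int(v)-9; w=g[y0:y0+19,x0:x0+21]
    th=85; m=(w<th).astype(np.uint8); n,l,s,c=cv2.connectedComponentsWithStats(m); i=1+np.argmax(s[1:,4])
    bb=s[i]; ctr=c[i]+[x0,y0]; print(w.min(),bb,ctr,ray('top',ctr,.07)); pts.append(ray('top',ctr,.07)[:2])
pts=np.array(pts+[ray('top',(399.4,240.8),.066)[:2]],np.float32)
d=cv2.fitLine(pts,2,0,.01,.01).ravel(); d*=np.sign(d[1]);psi=np.arctan2(-d[0],d[1]);print(d,np.degrees(psi))
K=np.array([.5425,-.157]); 
plan([K[0],K[1],.15],psi-np.pi/2)
E
```

```text
52 [  3   2  14  15 139] [296.4604 257.5899] [0.5088 0.0767 0.07  ]
52 [  3   2  14  13 130] [323.     253.2077] [0.5174 0.0168 0.07  ]
51 [  4   2  13  14 133] [349.3083 248.9624] [ 0.5257 -0.0426  0.07  ]
[-0.1398  0.9902 -0.5234  0.0264] 8.036488
tool shift mm [555.4 447.1 106.1] turn 0.966
```

```bash
python3 -m pendant '[[1,40,32,0,0],[1,40,32,0,0],[1,40,32,0,0],[1,40,32,0,0],[1,40,32,0,0],[1,40,32,0,0],[1,40,32,0,0]]'
python3 -m pendant '[[1,40,32,0,0],[1,40,32,0,0],[1,40,32,0,0],[1,40,32,0,0],[1,40,32,0,0],[1,40,32,0,0],[1,40,32,0,0]]'
python3 -m pendant '[[1,0,0,15,0.16],[1,0,0,15,0.16],[1,0,0,15,0.16],[1,0,0,15,0.16],[1,0,0,15,0.16],[1,0,0,15,0.16],[1,0,0,0,0],[1,0,0,0,0]]'
python3 - <<'E'
from h import *
plan([.5425,-.157,.066],.14-np.pi/2)
E
```

```text
t: 1.23
ee_pos: [0.3968, 0.1644, 0.2566]
ee_rot: [-3.141, -0.0, -0.464]
force: [0.3, -0.7, -0.1]
finger_gap: 1.005
grip_force: 0.0
t: 2.1
ee_pos: [0.5468, -0.1615, 0.2563]
ee_rot: [-3.141, -0.0, -0.465]
force: [1.3, 1.1, 0.6]
finger_gap: 1.002
grip_force: 0.0
t: 3.1
ee_pos: [0.5466, -0.16, 0.167]
ee_rot: [-3.141, -0.001, -1.422]
force: [0.7, 0.2, 0.1]
finger_gap: 1.004
grip_force: 0.0
tool shift mm [ -3.5   3.7 101. ] turn 0.009
```

```bash
python3 -m pendant '[[1,-3.5,3.7,20,0.009],[1,0,0,30,0],[1,0,0,30,0],[1,0,0,21,0],[1,0,0,0,0],[0,0,0,0,0],[0,0,0,0,0],[0,0,0,0,0]]'
python3 -m pendant '[[0,0,0,0,0],[0,0,0,0,0],[0,0,0,0,0],[0,0,0,0,0]]'
```

```text
t: 4.1
ee_pos: [0.5416, -0.1573, 0.0664]
ee_rot: [3.141, -0.001, -1.433]
force: [-1.5, 0.9, 14.9]
finger_gap: 0.402
grip_force: 58.4
t: 4.6
ee_pos: [0.5417, -0.1573, 0.0666]
ee_rot: [3.141, -0.001, -1.433]
force: [-2.9, 0.3, 7.2]
finger_gap: 0.405
grip_force: 59.2
```

```bash
for i in 1; do python3 -m pendant '[[0,1,0,0,0],[0,1,0,0,0],[0,0,0,0,0]]'; python3 -m pendant '[[0,1,0,0,0],[0,1,0,0,0],[0,0,0,0,0]]'; done
```

```text
t: 4.97
ee_pos: [0.542, -0.1592, 0.0666]
ee_rot: [3.141, -0.001, -1.433]
force: [-3.9, -0.5, 6.5]
finger_gap: 0.402
grip_force: 59.2
t: 5.35
ee_pos: [0.5422, -0.1612, 0.0666]
ee_rot: [3.141, -0.001, -1.433]
force: [-4.0, 0.5, 8.0]
finger_gap: 0.403
grip_force: 59.2
```

```bash
python3 -m pendant '[[0,1,0,0,0],[0,0,0,0,0]]' | egrep 'pos|force:'; python3 -m pendant '[[0,1,0,0,0],[0,0,0,0,0]]'| egrep 'pos|force:'
```

```text
ee_pos: [0.5423, -0.1622, 0.0666]
force: [-4.6, 0.7, 7.3]
grip_force: 59.2
ee_pos: [0.5425, -0.1632, 0.0666]
force: [-4.9, 1.2, 6.2]
grip_force: 59.2
```

```bash
python3 -m pendant '[[0,1,0,0,0],[0,0,0,0,0]]' | egrep 'pos|force:'
```

```text
ee_pos: [0.5426, -0.1642, 0.0666]
force: [-4.5, 0.8, 6.3]
grip_force: 59.2
```

```bash
python3 -m pendant '[[0,1,0,0,0],[0,0,0,0,0]]' | egrep 'pos|force:'
```

```text
ee_pos: [0.5428, -0.1652, 0.0666]
force: [-3.7, 0.9, 6.1]
grip_force: 59.2
```

```bash
python3 -m pendant '[[0,1,0,0,0],[0,0,0,0,0]]' | egrep 'pos|force:'
```

```text
ee_pos: [0.5428, -0.1657, 0.0666]
force: [-4.4, 3.9, 7.4]
grip_force: 59.3
```

```bash
python3 -m pendant '[[0,1,0,0,0],[0,0,0,0,0]]' | egrep 'pos|force:'
```

```text
ee_pos: [0.5428, -0.1658, 0.0666]
force: [-5.6, 6.6, 9.1]
grip_force: 59.5
```

```bash
python3 -m pendant '[[0,1,0,0,0],[0,0,0,0,0]]' | egrep 'pos|force:'
```

```text
ee_pos: [0.5428, -0.1658, 0.0666]
force: [-5.8, 10.9, 11.8]
grip_force: 59.7
```

```bash
python3 -m pendant '[[0,0.6,0,0,0],[0,0,0,0,0]]' | egrep 'pos|force:'
```

```text
ee_pos: [0.5428, -0.1659, 0.0665]
force: [-6.6, 13.6, 12.4]
grip_force: 59.7
```

The out-stop is felt at y=-0.1657, at about 12 N. Next I push in.

```bash
python3 -m pendant '[[0,-2,0,0,0],[0,-2,0,0,0],[0,-2,0,0,0],[0,-2,0,0,0],[0,-2,0,0,0],[0,0,0,0,0]]' | egrep 'pos|force:'
```

```text
ee_pos: [0.5419, -0.1591, 0.0666]
force: [-4.1, -1.9, 6.6]
grip_force: 59.2
```

```bash
python3 -m pendant '[[0,-1,0,0,0],[0,0,0,0,0]]' | egrep 'pos|force:'
```

```text
ee_pos: [0.5418, -0.1582, 0.0666]
force: [-4.3, -1.5, 6.9]
grip_force: 59.2
```

```bash
python3 -m pendant '[[0,-1,0,0,0],[0,0,0,0,0]]' | egrep 'pos|force:'
```

```text
ee_pos: [0.5417, -0.1572, 0.0666]
force: [-3.8, -1.9, 6.2]
grip_force: 59.2
```

```bash
python3 -m pendant '[[0,-1,0,0,0],[0,0,0,0,0]]' | egrep 'pos|force:'
```

```text
ee_pos: [0.5415, -0.1562, 0.0666]
force: [-4.8, -2.3, 7.1]
grip_force: 59.2
```

```bash
python3 -m pendant '[[0,-1,0,0,0],[0,0,0,0,0]]' | egrep 'pos|force:'
```

```text
ee_pos: [0.5414, -0.1553, 0.0666]
force: [-3.0, -1.8, 7.2]
grip_force: 59.2
```

```bash
python3 -m pendant '[[0,-1,0,0,0],[0,0,0,0,0]]' | egrep 'pos|force:'
```

```text
ee_pos: [0.5412, -0.1543, 0.0666]
force: [-4.2, -1.7, 6.3]
grip_force: 59.2
```

```bash
python3 -m pendant '[[0,-1,0,0,0],[0,0,0,0,0]]' | egrep 'pos|force:'
```

```text
ee_pos: [0.5412, -0.1537, 0.0666]
force: [-3.3, -3.8, 6.1]
grip_force: 59.2
```

```bash
python3 -m pendant '[[0,-1,0,0,0],[0,0,0,0,0]]' | egrep 'pos|force:'
```

```text
ee_pos: [0.5412, -0.1537, 0.0666]
force: [-2.5, -8.2, 4.1]
grip_force: 59.3
```

```bash
python3 -m pendant '[[0,-0.7,0,0,0],[0,0,0,0,0]]' | egrep 'pos|force:'
```

```text
ee_pos: [0.5412, -0.1536, 0.0666]
force: [-2.0, -10.3, 3.4]
grip_force: 59.4
```

The shaft is in at y=-0.1537, so the float is about 12.2 mm and spacer10 (red) is the one to use. I relieve the force, let go, go up and measure again.

```bash
python3 -m pendant '[[0,1.9,0,0,0],[0,0,0,0,0],[1,0,0,0,0],[1,0,0,0,0],[1,0,0,0,0],[1,0,0,0,0],[1,0,0,-40,0],[1,0,0,-50,0]]'
python3 -m pendant '[[1,60,0,0,0],[1,60,0,0,0],[1,60,0,0,0],[1,0,0,0,0]]'
python3 - <<'E'
from h import *
np.set_printoptions(precision=4,suppress=True)
T=read_camera("top");S=read_camera("side")
p,s,_=blob(T,'green',(380,225,420,260));print(p,s,ray('top',p,.066))
q,r,_=blob(S,'green',(295,280,335,325));print(q,r)
try:
    p,s,_=blob(T,'red',(440,225,520,275));print('red',p,s)
except Exception as e: print(e)
cv2.imwrite('pics/t2.png',cv2.resize(T[200:300,330:530,::-1],None,fx=4,fy=4,interpolation=cv2.INTER_CUBIC))
# pixel ref: project predicted things
d=np.array([-.1398,.9902]);K=np.array([.5412,-.1532])
for nm,y,z in [('knobmid',-178,.066),('knobend',-190,.06),('plate in',-125,.074),('collar-bush face',-109,.07),('collar far',-97,.07)]:
    a=K+d*(y+178)/1e3; print(nm,a,proj('top',[*a,z]),proj('side',[*a,z]))
E
```

```text
t: 11.1
ee_pos: [0.5407, -0.1526, 0.1552]
ee_rot: [3.138, 0.001, -1.434]
force: [1.4, 0.1, 0.5]
finger_gap: 0.999
grip_force: 0.0
t: 11.6
ee_pos: [0.5655, -0.3348, 0.1538]
ee_rot: [3.14, 0.0, -1.438]
force: [-0.8, 0.3, -0.5]
finger_gap: 0.998
grip_force: 0.0
[398.2253 241.0055] [390 233  16  18 182] [ 0.5414 -0.1537  0.066 ]
[315.1 293.6] [314 292   4   4  10]
red [492.2  243.55] [490 241   5   6  20]
knobmid [ 0.5412 -0.1532] [398.0032 241.0911] [312.2589 299.8817]
knobend [ 0.5429 -0.1651] [402.8568 240.3506] [314.4728 306.7624]
plate in [ 0.5338 -0.1007] [375.1894 244.7459] [302.961  279.5973]
collar-bush face [ 0.5316 -0.0849] [368.0135 245.9528] [300.3409 276.8344]
collar far [ 0.5299 -0.073 ] [362.7545 246.8115] [298.4015 273.4014]
```

View pics/t2.png

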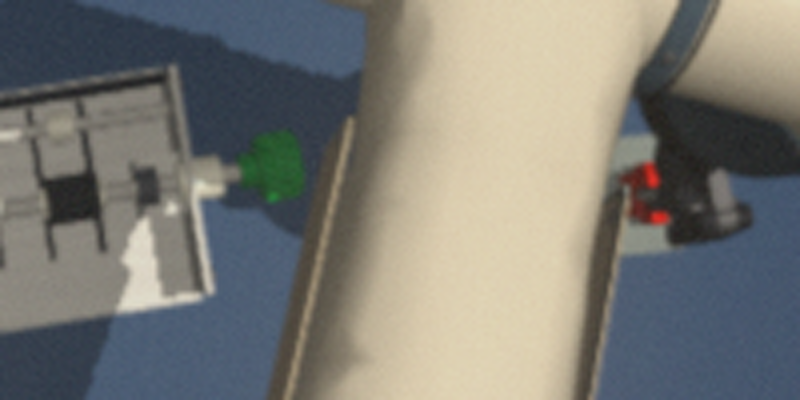

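The top crop shows the knob fully in at (398.2,241.0). The hand is left of the rack, with red partly visible at (492,244). Next I work out the grasp on red from the earlier unobstructed measurements.

```bash
python3 - <<'E'
from h import *
np.set_printoptions(precision=4,suppress=True)
T=cv2.imread('pics/top0.png')[:,:,::-1]
for c,b in [('yellow',(440,230,510,270)),('blue',(440,238,510,262)),('red',(440,230,510,270))]:
    p,s,m=blob(T,c,b); print(c,'redge',ray('top',(s[0]+s[2]-.5,p[1]),.062),'ledge',ray('top',(s[0]-.5,p[1]),.062),'ctr',ray('top',p,.058))
print('bin edge',ray('top',(480,203),.065))
plan([.522,-.374,.12],np.radians(4.2)-np.pi/2)
E
```

```text
yellow redge [ 0.5162 -0.3013  0.062 ] ledge [ 0.5165 -0.2854  0.062 ] ctr [ 0.5164 -0.2958  0.058 ]
blue redge [ 0.5191 -0.3398  0.062 ] ledge [ 0.5194 -0.3285  0.062 ] ctr [ 0.5193 -0.3356  0.058 ]
red redge [ 0.5212 -0.3761  0.062 ] ledge [ 0.5216 -0.3557  0.062 ] ctr [ 0.5215 -0.3678  0.058 ]
bin edge [ 0.6237 -0.3417  0.065 ]
tool shift mm [36.2 49.2 34.5] turn 0.062
```

```bash
python3 -m pendant '[[1,17,25,0,0],[1,16.2,23.8,0,0.062],[1,0,0,30,0],[1,0,0,0,0],[1,0,0,0,0]]'
python3 - <<'E'
from h import *
plan([.522,-.371,.067],np.radians(4.2)-np.pi/2)
S=read_camera("side");cv2.imwrite('pics/s2.png',cv2.resize(S[270:470,220:440,::-1],None,fx=2.7,fy=2.7,interpolation=cv2.INTER_CUBIC))
E
```

```text
t: 12.32
ee_pos: [0.523, -0.3701, 0.1265]
ee_rot: [-3.141, -0.001, -1.494]
force: [0.1, -1.2, 0.0]
finger_gap: 1.0
grip_force: 0.0
tool shift mm [ 0.8  1.1 59.5] turn 0.003
```

View pics/s2.png

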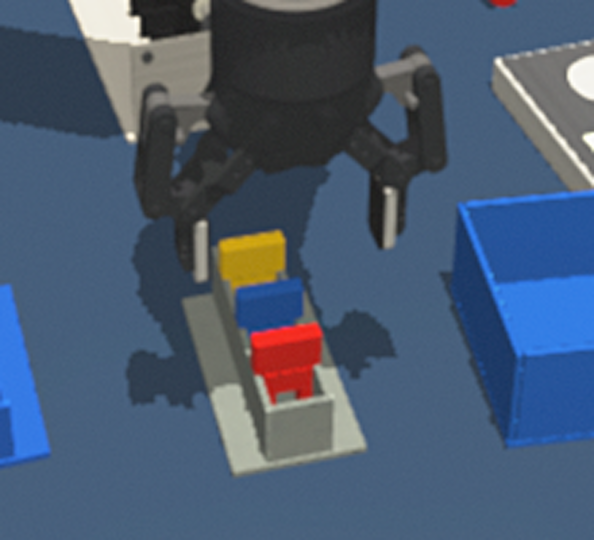

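The open fingers straddle the rack line, with the red head at crop (286,348) below them. I descend and grip.

```bash
python3 -m pendant '[[1,0.8,1,30,0],[1,0,0,19.5,0],[1,0,0,10,0],[1,0,0,0,0],[0,0,0,0,0],[0,0,0,0,0],[0,0,0,0,0],[0,0,0,0,0]]'
python3 -m pendant '[[0,0,0,0,0],[0,0,0,0,0]]'
```

```text
t: 13.38
ee_pos: [0.5219, -0.3718, 0.0667]
ee_rot: [-3.14, -0.001, -1.496]
force: [-0.0, 0.9, 3.8]
finger_gap: 0.405
grip_force: 59.8
t: 13.62
ee_pos: [0.5219, -0.3718, 0.0667]
ee_rot: [-3.14, -0.001, -1.496]
force: [0.5, 1.2, 4.8]
finger_gap: 0.409
grip_force: 60.0
```

```bash
python3 -m pendant '[[0,0,0,-20,0],[0,0,0,-30,0],[0,0,0,-30,0],[0,0,0,-30,0],[0,0,0,0,0]]'
python3 - <<'E'
from h import *
plan([.5325,-.0912,.177],.14-np.pi/2)
E
```

```text
t: 14.25
ee_pos: [0.5223, -0.372, 0.1782]
ee_rot: [-3.138, -0.002, -1.496]
force: [-0.7, 0.2, -0.0]
finger_gap: 0.406
grip_force: 60.5
tool shift mm [-279.3  -31.2    1.2] turn -0.065
```

```bash
python3 -m pendant '[[0,-45,-5,0,0],[0,-50,-6,0,0],[0,-50,-6,0,0],[0,-50,-6,0,0],[0,-50,-5,0,0],[0,-34.3,-3.2,0,-0.065],[0,0,0,0,0],[0,0,0,0,0]]'
python3 -m pendant '[[0,0,0,25,0],[0,0,0,15,0],[0,0,0,0,0],[0,0,0,0,0]]'
python3 - <<'E'
from h import *
np.set_printoptions(precision=4,suppress=True)
plan([.5325,-.0912,.177],.14-np.pi/2)
T=read_camera("top");S=read_camera("side")
cv2.imwrite('pics/t3.png',np.hstack([cv2.resize(T[215:275,340:410,::-1],(400,343),interpolation=cv2.INTER_CUBIC),cv2.resize(S[210:310,260:360,::-1],(400,343),interpolation=cv2.INTER_CUBIC)]))
for n,im in(('top',T),('side',S)):
    try:
        p,s,_=blob(im,'red',(340,215,410,275) if n=='top' else (260,200,360,320));print(n,p,s)
    except Exception as e: print(n,e)
E
```

```text
t: 15.25
ee_pos: [0.5311, -0.0907, 0.1749]
ee_rot: [3.14, 0.0, -1.431]
force: [-0.7, -0.9, 0.0]
finger_gap: 0.402
grip_force: 60.5
t: 15.75
ee_pos: [0.532, -0.0911, 0.1364]
ee_rot: [-3.141, -0.0, -1.431]
force: [0.9, 0.7, 0.4]
finger_gap: 0.406
grip_force: 60.5
tool shift mm [  0.2  -0.5 -40.6] turn -0.0
top attempt to get argmax of an empty sequence
side [302.0607 258.6893] [294 245  18  31 412]
```

View pics/t3.png

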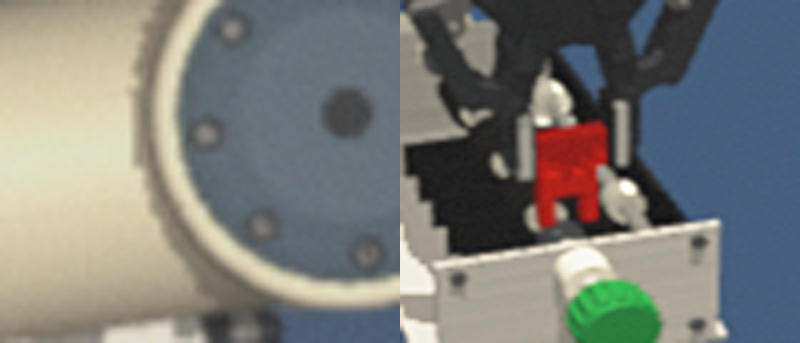

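The side half of the picture shows the red fork astride the shaft line, just inside the plate, at crop (570,180). The top view is blocked by the arm. I lower it by feel.

```bash
python3 -m pendant '[[0,0.2,-0.5,3,0],[0,0,0,0,0],[0,0,0,0,0]]'|egrep 'pos|force:'; python3 -m pendant '[[0,0,0,2,0],[0,0,0,0,0]]'|egrep 'pos|force:'
```

```text
ee_pos: [0.5321, -0.0907, 0.1329]
force: [-0.3, 0.3, -1.0]
grip_force: 60.5
ee_pos: [0.5319, -0.0907, 0.1306]
force: [-0.8, -0.3, 0.0]
grip_force: 60.5
```

```bash
python3 -m pendant '[[0,0,0,2,0],[0,0,0,0,0]]'|egrep 'pos|force:'; python3 -m pendant '[[0,0,0,1.5,0],[0,0,0,0,0]]'|egrep 'pos|force:'
```

```text
ee_pos: [0.5319, -0.0908, 0.1286]
force: [0.0, 0.2, -0.3]
grip_force: 60.5
ee_pos: [0.5322, -0.0908, 0.1273]
force: [-0.2, -0.2, -0.3]
grip_force: 60.5
```

```bash
python3 -m pendant '[[0,0,0,1.5,0],[0,0,0,0,0]]'|egrep 'pos|force:'; python3 -m pendant '[[0,0,0,1.5,0],[0,0,0,0,0]]'|egrep 'pos|force:'
```

```text
ee_pos: [0.5324, -0.091, 0.1261]
force: [0.2, -0.8, 1.7]
grip_force: 60.8
ee_pos: [0.5326, -0.0913, 0.1248]
force: [1.5, -2.9, 3.6]
grip_force: 61.0
```

```bash
python3 -m pendant '[[0,0,0,2,0],[0,0,0,0,0]]'|egrep 'pos|force:'
```

```text
ee_pos: [0.533, -0.0921, 0.1226]
force: [3.6, -7.5, -1.3]
grip_force: 60.4
```

```bash
python3 -m pendant '[[0,2,-0.6,0,0],[0,0,0,0,0],[0,0,0,0,0]]'|egrep 'pos|force:'; python3 -m pendant '[[0,0,0,1.5,0],[0,0,0,0,0]]'|egrep 'pos|force:'
```

```text
ee_pos: [0.5331, -0.0929, 0.1222]
force: [1.9, -5.4, -1.1]
grip_force: 60.5
ee_pos: [0.533, -0.093, 0.1208]
force: [1.6, -5.5, 0.1]
grip_force: 60.7
```

```bash
python3 -m pendant '[[0,1.2,-0.3,0,0],[0,0,0,0,0],[0,0,0,0,0]]'|egrep 'pos|force:'; python3 -m pendant '[[0,0,0,1.5,0],[0,0,0,0,0]]'|egrep 'pos|force:'
```

```text
ee_pos: [0.5331, -0.0936, 0.1205]
force: [1.1, -1.8, 0.4]
grip_force: 60.6
ee_pos: [0.5332, -0.0937, 0.119]
force: [0.4, -2.3, -1.5]
grip_force: 60.5
```

```bash
python3 -m pendant '[[0,0.8,0,0,0],[0,0,0,2,0],[0,0,0,0,0]]'|egrep 'pos|force:'; python3 -m pendant '[[0,0,0,2,0],[0,0,0,0,0]]'|egrep 'pos|force:'; python3 -m pendant '[[0,0,0,2,0],[0,0,0,0,0]]'|egrep 'pos|force:'
```

```text
ee_pos: [0.5333, -0.0943, 0.1169]
force: [0.7, -0.9, 0.8]
grip_force: 60.5
ee_pos: [0.5334, -0.0945, 0.1151]
force: [-0.1, 0.3, -0.3]
grip_force: 60.5
ee_pos: [0.5334, -0.0946, 0.1131]
force: [-0.4, 0.1, 0.2]
grip_force: 60.5
```

```bash
python3 -m pendant '[[0,0,0,2,0],[0,0,0,0,0]]'|egrep 'pos|force:'; python3 -m pendant '[[0,0,0,2,0],[0,0,0,0,0]]'|egrep 'pos|force:'
```

```text
ee_pos: [0.5334, -0.0946, 0.1111]
force: [-0.8, 0.5, -0.4]
grip_force: 60.5
ee_pos: [0.5334, -0.0946, 0.1091]
force: [-0.2, -0.1, -1.2]
grip_force: 60.5
```

```bash
python3 -m pendant '[[0,0,0,1.5,0],[0,0,0,0,0]]'|egrep 'pos|force:'; python3 -m pendant '[[0,0,0,1,0],[0,0,0,0,0]]'|egrep 'pos|force:'
```

```text
ee_pos: [0.5334, -0.0946, 0.1077]
force: [-0.7, -0.0, 0.0]
grip_force: 60.5
ee_pos: [0.5336, -0.0946, 0.1068]
force: [-0.4, 0.6, -0.1]
grip_force: 60.5
```

```bash
python3 -m pendant '[[0,0,0,1,0],[0,0,0,0,0]]'|egrep 'pos|force:'
```

```text
ee_pos: [0.5337, -0.0947, 0.1066]
force: [-1.9, 0.1, 5.0]
grip_force: 61.2
```

The feet are on the ledge at z=0.1067, as predicted. I let go and move to the knob.

```bash
python3 -m pendant '[[0,0,0,-0.8,0],[0,0,0,0,0],[0.7,0,0,0,0],[0.7,0,0,0,0],[0.7,0,0,0,0],[1,0,0,-10,0],[1,0,0,-25,0],[1,0,0,-25,0]]'
python3 -m pendant '[[1,30,0,0,0],[1,30,0,0,0],[1,0,0,0,0],[1,0,0,0,0]]'
python3 - <<'E'
from h import *
np.set_printoptions(precision=4,suppress=True)
plan([.5412,-.1537,.0666],.14-np.pi/2)
S=read_camera("side")
cv2.imwrite('pics/s4.png',cv2.resize(S[205:325,240:360,::-1],(500,500),interpolation=cv2.INTER_CUBIC))
p,s,_=blob(S,'red',(260,200,360,320));print(p,s)
d=np.array([-.1398,.9902]);K=np.array([.5412,-.1537]);a=K+d*.0629
print(proj('side',[*a,.102]),proj('side',[*a,.08]))
E
```

```text
t: 22.1
ee_pos: [0.5336, -0.0947, 0.168]
ee_rot: [-3.141, -0.0, -1.431]
force: [-0.1, 0.1, 0.1]
finger_gap: 1.004
grip_force: 0.0
t: 22.6
ee_pos: [0.5419, -0.1538, 0.1669]
ee_rot: [-3.141, 0.0, -1.431]
force: [0.5, 0.4, 0.4]
finger_gap: 1.001
grip_force: 0.0
tool shift mm [ -0.2   0.7 100.3] turn -0.0
[301.9585 270.4058] [292 262  20  19 313]
[301.1674 263.2897] [301.3176 273.972 ]
```

View pics/s4.png

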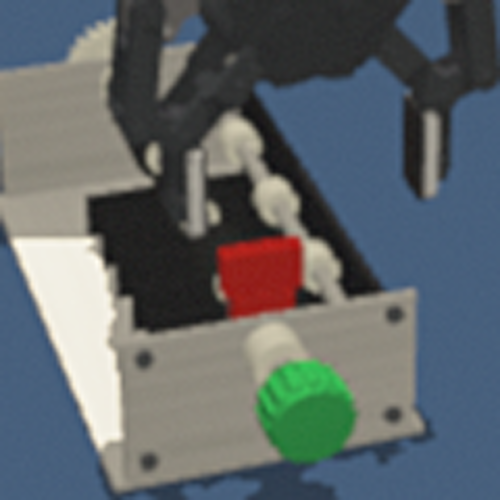

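The red spacer stands upright in the gap at crop (260,275), the knob is at (306,410), and the hand is clear of both. I grip the knob again.

```bash
python3 -m pendant '[[1,-0.2,0.7,30,0],[1,0,0,30,0],[1,0,0,25,0],[1,0,0,15.3,0],[1,0,0,0,0],[0,0,0,0,0],[0,0,0,0,0],[0,0,0,0,0]]'
python3 -m pendant '[[0,0,0,0,0],[0,0,0,0,0],[0,0,0,0,0],[0,0,0,0,0]]'
python3 -m pendant '[[0,1,0,0,0],[0,0,0,0,0]]'|egrep 'pos|force:'
```

```text
t: 23.65
ee_pos: [0.5412, -0.1542, 0.0673]
ee_rot: [-3.141, -0.001, -1.431]
force: [-2.1, -0.1, 12.0]
finger_gap: 0.405
grip_force: 58.6
t: 24.15
ee_pos: [0.5412, -0.1542, 0.0674]
ee_rot: [-3.141, -0.001, -1.431]
force: [-2.7, -0.2, 4.8]
finger_gap: 0.396
grip_force: 59.3
ee_pos: [0.5413, -0.1551, 0.0674]
force: [-1.9, 0.8, 5.9]
grip_force: 59.3
```

```bash
python3 -m pendant '[[0,1,0,0,0],[0,0,0,0,0]]'|egrep 'pos|force:'
```

```text
ee_pos: [0.5414, -0.156, 0.0674]
force: [-2.8, 1.5, 5.1]
grip_force: 59.3
```

```bash
python3 -m pendant '[[0,0.8,0,0,0],[0,0,0,0,0]]'|egrep 'pos|force:'
```

```text
ee_pos: [0.5414, -0.1561, 0.0674]
force: [-3.3, 4.8, 7.1]
grip_force: 59.4
```

```bash
python3 -m pendant '[[0,0.8,0,0,0],[0,0,0,0,0]]'|egrep 'pos|force:'
```

```text
ee_pos: [0.5414, -0.1561, 0.0673]
force: [-4.0, 7.8, 6.7]
grip_force: 59.6
```

It stops firmly at about 8 N after 1.9 mm. That leaves about 2 mm of float, under 4.5. I relieve the force, let go and retreat.

```bash
python3 -m pendant '[[0,0,0,0,0],[0,0,0,0,0],[0,-1.6,0,0,0],[0,0,0,0,0],[1,0,0,0,0],[1,0,0,0,0],[1,0,0,0,0],[1,0,0,0,0]]'
python3 -m pendant '[[1,0,0,-20,0],[1,0,0,-40,0],[1,0,0,-50,0],[1,0,0,-50,0],[1,0,50,0,0],[1,0,50,0,0],[1,0,50,0,0],[1,0,0,0,0]]'
python3 - <<'E'
from h import *
S=read_camera("side");T=read_camera("top")
p,s,_=blob(S,'red',(260,200,360,320));print(p,s); print(blob(T,'green',(380,225,420,260))[:2])
a=cv2.resize(S[205:325,240:360,::-1],(400,400),interpolation=cv2.INTER_CUBIC);b=cv2.resize(S[340:450,270:370,::-1],(360,400),interpolation=cv2.INTER_CUBIC)
cv2.imwrite('pics/s5.png',np.hstack([a,b]))
E
```

```text
t: 26.15
ee_pos: [0.5415, -0.1559, 0.0662]
ee_rot: [3.141, 0.0, -1.431]
force: [-0.1, -1.2, -0.0]
finger_gap: 0.998
grip_force: 0.0
t: 27.15
ee_pos: [0.3903, -0.1771, 0.2269]
ee_rot: [-3.14, 0.0, -1.432]
force: [1.2, 0.4, -0.1]
finger_gap: 0.997
grip_force: 0.0
[302.25827815 270.26821192] [292 262  20  19 302]
(array([399.03286385, 240.9342723 ]), array([390, 233,  17,  17, 213], dtype=int32))
```

View pics/s5.png

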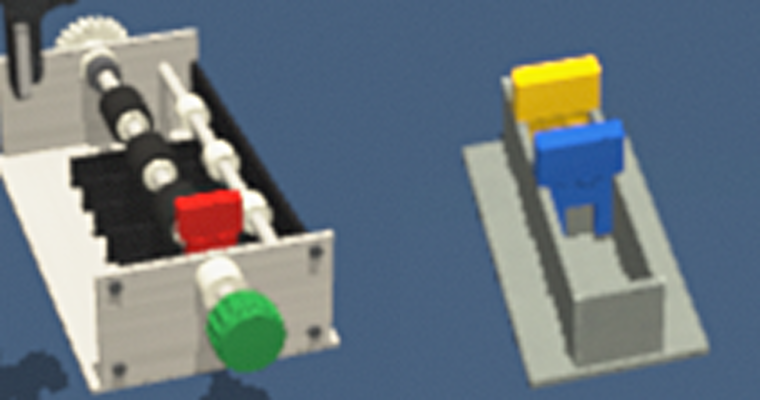

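The red spacer is seated upright at crop (208,220), and yellow and blue still hang in the rack at (556,95) and (578,160). The hand is clear, so I hand the job in.

```bash
python3 -c "
from plant import robot
print(robot.close_job())"
```

```text
the job is handed in; nothing more can be done
None
```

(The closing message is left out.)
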